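Hold a pine blank in the sanding jig with the dead-man clamp

ROBOT

A 6-joint arm with a two-finger parallel gripper is mounted at the origin on the work surface. World frame = base frame: x ahead of the robot, y to its left, z up, the work surface at z = 0. Lengths are in m, angles in rad, forces in N, time in s.
With the tool pointing down it reaches from about 0.35 to 0.85 m from the base axis. Payload 8.1 kg.
Tool frame: the origin (TCP) lies between the finger pads; the fingertips stand r.tcp_to_tips ahead of it and the grasp point (between the pads) lies 2 mm behind it (r.tcp_to_tips is the distance from the TCP to the fingertips, in m); z points along the fingers, y is the line along which they close (so a half turn about z gives the same grasp; the last joint's range is limited). The gripper opens to 85 mm and grips with 20 to 120 N. Pads are 22 mm wide; open, the fingers measure 114 mm over their backs; the gripper's body (76 mm by 85 mm) begins 54 mm behind the grasp point. The pads swing forward as they close: fully open they stand 13 mm farther back than shut.
Start: joints at [-1.35, 0.13, 1.488, -0, 1.523, -0.085], TCP at [0.181, -0.572, 0.248] pointing down, gripper open.
Joint ranges: [-2.96, 2.96], [-0.89, 2.26], [0.02, 2.5], [-1.34, 4.48], [0, 2.73], [-2.66, 2.66]. Speed limits (rad/s): [2.39, 2.39, 2.79, 3.14, 3.14, 3.14].

INTERFACE

Orientations are given as a unit quaternion [w, x, y, z].
In Python, from workcell import r gives the robot as it stands. The module is installed in compiled form; this text tells all that it offers.
- The arm moves only by the shell command python3 -m inch 'ROWS' [OPENING] [FORCE]. ROWS is JSON, a list of rows, each a list of 4 numbers: the shift along the tool's x, y, z in m, then the turn about the tool's z in rad. A call has exactly 8 rows; each row is the pose to reach, as a shift and turn from the pose commanded when the call began, along the tool's axes at that moment; what a row does not reach only later rows make up. A row lasts 1/8 s, in which the tool goes at most 62.5 mm and 10.7 degrees, less where a joint would pass 70% of its speed; a pose out of reach is approached as far as the arm can. A call with a gripper value outside its range is refused whole. OPENING is the opening, from 0 (shut) to 1 (fully open), set as the call begins (- or left out, the last holds). The fingers move at their own pace and stop on an object; FORCE is the grip in N (left out, the last holds). Time passes only in rows, so rows that repeat a pose let the fingers close, or fill a call up. It gives the time, the measured TCP pose, the force, the opening and the grip force at its end, in the units of the state.
- r.observe(): the state, without advancing time (a new reading comes with each control period).
- r.snapshot(name): name is "scene" or "top" or "wrist"; returns a dict with "frame" (384x512x3 uint8, blue, green, red), "intrinsics" (3x3 intrinsics, pixels), "rvec" (rotation vector, rad) and "tvec" (3), from world to camera coordinates, as OpenCV has them; the wrist camera has in their place "T_tool_cam" (4x4, takes a point from camera to tool coordinates, whose origin is the TCP and whose axes are the flange's). Camera axes: x right, y down, z forward; pixel columns grow to the right and rows downward; lengths in m; the calibration is good to about 2 mm. A picture is of the moment at which its call begins: read the wrist's pose just before it. There is no depth.
- r.hand_in(): hands the job in; it is judged then, once.
The state is a dict: "t": time; "joints": joint angles; "joint_vel": joint speeds; "joint_efforts": joint torques, N m; "ee_pos": TCP position; "tool_rot": TCP orientation; "force": force on the tool from outside, world axes, zero at the start; "moment": the same for the moment, N m; "opening": opening from 0.0 (shut) to 1.0 (fully open); "gripper_force": force on a finger pad.
Only numpy, scipy, OpenCV 4.12 (cv2) and the standard library are available. Lean on these libraries where they do the work, as an engineer would, in place of code of your own. Each camera call takes 0.05 s, during which the arm holds its last target. There are 200 camera calls.

TASK

Load the pale pine blank into the sanding jig while its clamp is open: lay it flat beside the fence, long side along the fence and one end up to the end stop (a gap of up to 10 mm is fine), let go of it, and leave the walnut and blue blanks where they are. Then push the red dead-man paddle towards the fence until the rubber pad presses the blank home against the fence and the pad's yellow spring plunger is pushed in about half way (8 mm of its 16 mm, give or take 3). Finish while still holding the paddle there, because the clamp springs open if it is let go; only the clamp may be touching the blank then, not the gripper.

Things in the scene. Friction and masses are not known exactly. Their poses are not given: they have to be found in the camera images.
- pine: the pale pine blank, a loose rectangular block 120 (its x) x 45 (its y) x 40 mm (z), about 0.14 kg; origin at the centre of its underside. It lies flat on the table; either end may go to the stop
- walnut: the dark brown walnut blank, same size and axes as the pine one; leave it alone (it must not be moved by more than 30 mm)
- blue: the blue painted blank, same size and axes; leave it alone likewise
- jig: the sanding jig, fixed to the table, yaw varies: grey base plate 12 mm thick, spanning x -197 to 88 and y -145 to 85 mm in its own frame; origin on the table, z up. The blank lies on the plate, long side along jig y. Fence and end stop stand only 12 mm above the plate, so fingers gripping the upper part of a blank pass above them
- fence (a point): middle of the aluminium fence bar's inner face, top edge (24 mm above the table), at jig x = +50 mm; the bar spans jig y -55 to 70 mm
- stop (a point): middle of the aluminium end stop's inner face, top edge (24 mm above the table), at jig y = +60 mm; the bar spans jig x -7 to 68 mm
- drum (a point): centre of the top of the maroon sanding drum (switched off, fixed, 50 mm diameter), 113 mm above the table, at jig x 30, y -102 mm; an obstacle at the open end of the nest
- nest (a point): point on the upper face of the jig's plate (12 mm above the table) where the centre of the blank's underside is when the blank touches both fence and end stop: jig x 27.5, y 0; axes as the jig's
- paddle (a point): centre of the pushed (-x) face of the red paddle, 70 mm above the table; the paddle is 70 mm wide along jig y, 12 mm thick, from 42 to 92 mm above the table, and moves with the clamp. Open, it is at jig x = -121 mm, y = 0. Push it along jig +x; behind it, only the plate and a track, together 16 mm above the table
- pad (a point): centre of the front face of the rubber pad (32 mm wide along jig y, from 18 to 40 mm above the jig's origin) at the end of the yellow plunger, ahead of the paddle; with the clamp open it is at jig x = -55 mm, and at x = +5 mm when it presses a blank that is against the fence
- clamp (a joint): travel of the clamp's carriage and paddle along jig +x (m), 0 fully open, to 0.085; a return spring pushes it open with 2 N at 0, growing 40 N/m (about 4.7 N at 0.068). With the blank home against the fence the plunger starts to go in at 0.060, so half way in is 0.068
- plunger (a joint): how far the sprung pad plunger is pushed back into the carriage (m): 0 fully out, 0.016 fully in, spring 800 N/m without preload. Wanted: 0.008 (accepted 0.004 to 0.012). The paddle then takes about 11 N in all
Things that resemble listed ones, but are neither listed nor needed, are in the scene too. Of the things that look like the pine, take the one that is farthest to the robot's left at the start.

How it is judged:
By the outcome, as a careful person would: the job done as asked, in the order asked, and still so for the second after the job is handed in, while the arm keeps its last pose, push and grip.
It also fails if it takes over 48 s, if anything falls off the work surface, if the arm or the gripper's body presses on something with over 40 N, if the wrist force passes 120 N, or if a joint passes its speed limit or range.

## Working session

There is one attempt and no reset: what is moved stays moved. The work goes in short steps, Python scripts to look and compute and a shell command to move; the robot and the scene stay as the last step left them, time stands still between calls to the robot, and variables do not carry over. Pictures are saved under pics/ and viewed, at most 10 in all, crops included, and the job is handed in when it is done.

```bash
mkdir -p pics; python3 - <<'E'
from workcell import r
import cv2
s=r.observe(); print({k:s[k] for k in('t','ee_pos','tool_rot','opening','force')}, r.tcp_to_tips)
for n in("top","scene"):
    d=r.snapshot(n); cv2.imwrite(f"pics/{n}0.png",d["frame"]); print(n,d["intrinsics"],d["rvec"],d["tvec"])
E
```

```text
{'t': 0.0, 'ee_pos': array([ 0.18055524, -0.5716329 ,  0.24725039]), 'tool_rot': array([-9.31559691e-04,  9.88331596e-01,  1.52314757e-01, -5.02241250e-05]), 'opening': 0.9994426604958072, 'force': array([ 1.19416106, -0.40613336,  0.2763396 ])} 0.017
top [[448.14266303   0.         256.97253843]
 [  0.         448.14266303 188.79641622]
 [  0.           0.           1.        ]] [ 2.19299942 -2.13753397  0.0993873 ] [0.02833063 0.51552206 0.97094487]
scene [[375.57440588   0.         250.82039083]
 [  0.         375.57440588 190.3647005 ]
 [  0.           0.           1.        ]] [ 2.18982319  0.6772133  -0.33633226] [-0.45198062 -0.08418136  1.29929404]
```

View pics/top0.png

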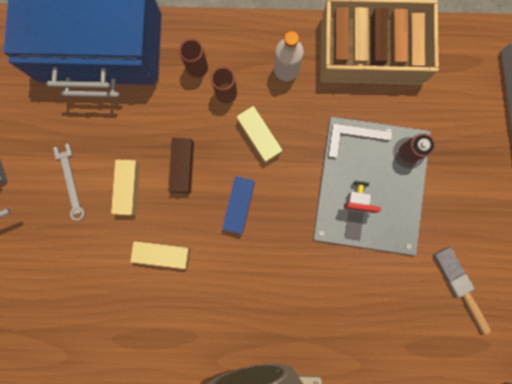

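View pics/scene0.png

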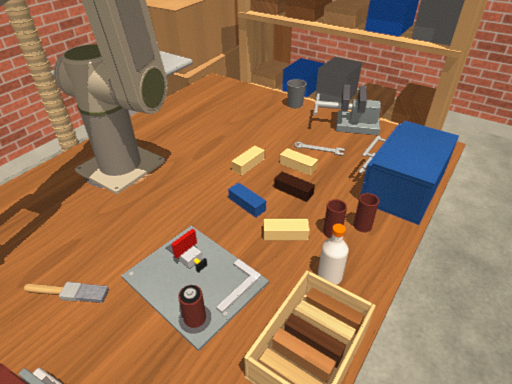

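The top view shows pale blanks at about (124,187), (160,256) and (259,134), walnut at (181,166), blue at (239,206). The jig plate is around (372,186), with its fence and stop corner at (335,130), the drum at (416,149) and the red paddle at (364,208). The leftmost pale blank is the one at (124,187).

```bash
cat > h.py <<'E'
import numpy as np, cv2
from scipy.spatial.transform import Rotation as R
from workcell import r
def cam(d,s=None):
    if "rvec" in d:
        A=cv2.Rodrigues(np.array(d["rvec"]))[0]; return A.T, -A.T@np.array(d["tvec"]).ravel()
    q=s["tool_rot"]; M=R.from_quat([q[1],q[2],q[3],q[0]]).as_matrix(); T=np.array(d["T_tool_cam"])
    return M@T[:3,:3], M@T[:3,3]+s["ee_pos"]
def ray(px,d,z,s=None):
    A,c=cam(d,s); K=d["intrinsics"]; px=np.atleast_2d(px).astype(float)
    v=(A@np.linalg.inv(K)@np.c_[px,np.ones(len(px))].T).T
    return c+v*((z-c[2])/v[:,2:])
def proj(P,d,s=None):
    A,c=cam(d,s); p=(np.atleast_2d(P)-c)@A@d["intrinsics"].T; return p[:,:2]/p[:,2:]
E
python3 - <<'E'
from h import *
d=r.snapshot("top"); f=d["frame"]; print("cam",cam(d)[1])
hsv=cv2.cvtColor(f,cv2.COLOR_BGR2HSV)
for p in [(124,187),(160,256),(259,134),(181,166),(239,206),(350,220),(364,209),(360,134)]: print(p,hsv[p[1],p[0]])
m=cv2.inRange(hsv,(18,60,150),(35,170,255))
n,l,st,ce=cv2.connectedComponentsWithStats(m)
for i in range(1,n):
    if st[i,4]<500: continue
    c=cv2.findContours((l==i).astype('uint8'),0,1)[0][0]
    # top-face: brightest part
    rect=cv2.minAreaRect(c); b=cv2.boxPoints(rect)
    W=ray(b,d,0.04)[:,:2]; e=W-np.roll(W,-1,0)
    print("pale",np.round(rect[0]),st[i,4],"ctr",W.mean(0).round(4),"edges",np.linalg.norm(e,axis=1)[:2].round(4),np.degrees(np.arctan2(e[:2,1],e[:2,0])).round(1))
m=cv2.inRange(hsv,(80,0,80),(130,60,200)); m[:100]=0;m[:,:300]=0;m[:,:]=cv2.morphologyEx(m,cv2.MORPH_CLOSE,np.ones((25,25)))
n,l,st,ce=cv2.connectedComponentsWithStats(m); i=1+st[1:,4].argmax()
c=cv2.findContours((l==i).astype('uint8'),0,1)[0][0]; b=cv2.boxPoints(cv2.minAreaRect(c)); W=ray(b,d,.012)[:,:2]; print("plate",b.round(1).tolist(),W.round(4).tolist())
m=cv2.inRange(hsv,(0,0,200),(179,40,255)); m[:110]=0;m[:,:320]=0;m[180:]=0;m[:,400:]=0
print("white px",(m>0).sum())
a=cv2.resize(f[110:265,310:440],None,fx=4.5,fy=3.8,interpolation=cv2.INTER_CUBIC)
a=cv2.resize(f[105:265,310:440],None,fx=3.7,fy=3.7,interpolation=cv2.INTER_CUBIC)
b=cv2.resize(f[150:225,100:150],None,fx=6,fy=6,interpolation=cv2.INTER_CUBIC)
o=np.zeros((600,800,3),'uint8'); o[:a.shape[0],:a.shape[1]]=a; o[:b.shape[0],490:490+b.shape[1]]=b; cv2.imwrite("pics/c1.png",o)
E
```

```text
cam [0.41449239 0.03127436 1.01809506]
(124, 187) [ 22 112 235]
(160, 256) [ 23 106 236]
(259, 134) [ 26  82 236]
(181, 166) [ 10 137  91]
(239, 206) [109 129 140]
(350, 220) [ 7 29 78]
(364, 209) [  2 171 163]
(360, 134) [ 15  25 224]
pale [259. 133.] 1152 ctr [0.6376 0.0403] edges [0.0481 0.1223] [125.   33.8]
pale [124. 187.] 1131 ctr [0.5105 0.3347] edges [0.1215 0.0469] [179.3  87.3]
pale [159. 255.] 1186 ctr [0.3648 0.2489] edges [0.0465 0.1216] [175.9  84.5]Traceback (most recent call last):
  File "<stdin>", line 15, in <module>
ValueError: attempt to get argmax of an empty sequence
```

```bash
python3 - <<'E'
from h import *
d=r.snapshot("top"); f=d["frame"]; hsv=cv2.cvtColor(f,cv2.COLOR_BGR2HSV)
print(hsv[180,340],hsv[235,390])
h0=hsv[235,390].astype(int)
m=cv2.inRange(f,tuple((f[235,390].astype(int)-22).tolist()),tuple((f[235,390].astype(int)+22).tolist())); m[:100]=0;m[:,:300]=0;m[270:]=0;m[:,445:]=0
m=cv2.morphologyEx(m,cv2.MORPH_OPEN,np.ones((3,3)))
c=np.vstack([k for k in cv2.findContours(m,0,1)[0] if cv2.contourArea(k)>100]); b=cv2.boxPoints(cv2.minAreaRect(c)); W=ray(b,d,.012)[:,:2]; print("plate",b.round(1).tolist(),W.round(4).tolist())
e=np.roll(W,-1,0)-W; print(np.linalg.norm(e,axis=1).round(4),np.degrees(np.arctan2(e[:,1],e[:,0])).round(1))
a=cv2.resize(f[105:265,310:440],None,fx=3.7,fy=3.7,interpolation=cv2.INTER_CUBIC)
b=cv2.resize(f[150:225,100:150],None,fx=6,fy=6,interpolation=cv2.INTER_CUBIC)
o=np.zeros((600,800,3),'uint8'); o[:a.shape[0],:a.shape[1]]=a; o[:b.shape[0],490:490+b.shape[1]]=b; cv2.imwrite("pics/c1.png",o)
E
```

```text
[ 25  20 170] [ 25  19 157]
plate [[313.3999938964844, 240.0], [330.6000061035156, 116.5], [432.1000061035156, 130.60000610351562], [414.8999938964844, 254.10000610351562]] [[0.4046, -0.0871], [0.6868, -0.1226], [0.6594, -0.3539], [0.3794, -0.3122]]
[0.2844 0.2329 0.2832 0.2266] [ -7.2 -96.8 171.5  83.6]
```

View pics/c1.png

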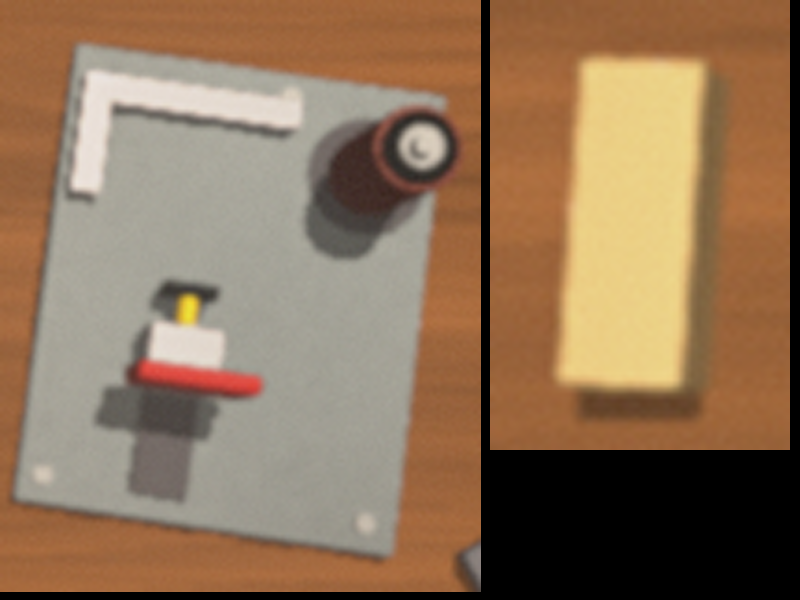

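The crop (3.7x) shows the plate corners at (75,45), (444,97), (12,500) and (390,556). The fence and stop meet at inner corner (112,103), with ends at (298,131) and (97,195). The pine top is cornered at (580,60) to (683,388) in the 6x inset.

```bash
cat >> h.py <<'E'
def yaw(s): 
    q=s["tool_rot"]; X=R.from_quat([q[1],q[2],q[3],q[0]]).as_matrix()[:,0]; return np.degrees(np.arctan2(X[1],X[0]))
def go(p,phi=None,s=None):
    s=s or r.observe(); q=s["tool_rot"]; M=R.from_quat([q[1],q[2],q[3],q[0]]).as_matrix()
    t=0 if phi is None else -((phi-yaw(s)+180)%360-180)
    return (M.T@(np.array(p)-s["ee_pos"])).round(4), np.radians(t).round(3)
def fit2(J,W):
    J=np.array(J);W=np.array(W); a=J-J.mean(0); b=W-W.mean(0)
    th=np.arctan2((a[:,0]*b[:,1]-a[:,1]*b[:,0]).sum(),(a*b).sum()); c,s=np.cos(th),np.sin(th); A=np.array([[c,-s],[s,c]])
    t=W.mean(0)-A@J.mean(0); return th,A,t,(W-(J@A.T+t))
E
python3 - <<'E'
from h import *
d=r.snapshot("top")
c=lambda L:np.array(L)/3.7+[310,105]
J=[[.088,.085],[.088,-.145],[-.197,.085],[-.197,-.145],[.05,.06],[.05,-.055],[-.007,.06]]
W=np.r_[ray(c([[75,45],[444,97],[12,500],[390,556]]),d,.012),ray(c([[112,103],[298,131],[97,195]]),d,.024)][:,:2]
th,A,t,e=fit2(J,W); print("jig yaw",np.degrees(th),t,"\n",(e*1e3).round(1).tolist())
for n,p in dict(nest=[.0275,0],paddle=[-.121,0],drum=[.03,-.102]).items(): print(n,A@p+t)
P=ray((np.array([[580,60],[706,62],[683,388],[556,384]])-[490,0])/6+[100,150],d,.04)[:,:2]
th,A,t,e=fit2([[.06,.0225],[.06,-.0225],[-.06,-.0225],[-.06,.0225]],P); print("pine",np.degrees(th),t,(e*1e3).round(1).tolist())
g=go([t[0],t[1],.2],np.degrees(th)); print(g, "via",go([.5,-.15,.23]),yaw(r.observe()))
E
```

```text
jig yaw -7.138528754410457 [ 0.58892738 -0.19502876] 
 [[-1.6, -0.3], [-0.4, 0.7], [0.2, -0.5], [1.4, 1.1], [0.4, -1.2], [0.1, -0.1], [-0.1, 0.4]]
nest [ 0.61621421 -0.19844615]
paddle [ 0.4688653  -0.17999224]
drum [ 0.60601942 -0.29996618]
pine -0.7903137598934891 [0.50960712 0.33488004] [[-0.6, 0.7], [0.5, -0.9], [0.2, -0.6], [-0.1, 0.9]]
(array([ 0.5867, -0.7656,  0.0485]), np.float64(0.32)) via (array([ 0.4316, -0.3062,  0.0181]), np.float64(0.0)) 17.519621766781597
```

```bash
python3 -m inch '[[0.05,-0.035,0,0.02],[0.1,-0.07,0,0.04],[0.15,-0.105,0,0.06],[0.2,-0.145,0,0.1],[0.25,-0.185,0,0.14],[0.3,-0.225,0,0.18],[0.34,-0.27,0,0.22],[0.38,-0.315,0,0.26]]' 1 40
python3 -c "
from h import *
print(go([.5096,.3349,.2],-.8))"
```

```text
t: 1.25
ee_pos: [0.4488, -0.1555, 0.2484]
tool_rot: [0.0, 1.0, 0.022, 0.0]
force: [0.5, -0.5, 0.3]
opening: 0.998
gripper_force: 0.0
(array([ 0.0825, -0.4872,  0.0483]), np.float64(0.058))
```

```bash
python3 -m inch '[[0.01,-0.06,0,0.02],[0.02,-0.12,0,0.04],[0.03,-0.18,0.005,0.058],[0.04,-0.24,0.012,0.058],[0.055,-0.30,0.02,0.058],[0.065,-0.36,0.03,0.058],[0.075,-0.42,0.04,0.058],[0.0825,-0.478,0.048,0.058]]'
python3 -m inch '[[0,-0.01,0,0],[0,-0.01,0,0],[0,-0.01,0,0],[0,-0.01,0,0],[0,-0.01,0,0],[0,-0.01,0,0],[0,-0.01,0,0],[0,-0.01,0,0]]'
python3 - <<'E'
from h import *
s=r.observe(); d=r.snapshot("wrist"); f=d["frame"]; cv2.imwrite("pics/w1.png",f)
hsv=cv2.cvtColor(f,cv2.COLOR_BGR2HSV); m=cv2.inRange(hsv,(18,60,150),(35,170,255))
print(proj([.5096,.3349,.04],d,s))
for k in cv2.findContours(m,0,1)[0]:
    if cv2.contourArea(k)<3000: continue
    b=cv2.boxPoints(cv2.minAreaRect(k)); W=ray(b,d,.04,s)[:,:2]; e=np.roll(W,-1,0)-W
    print(b.round().tolist(),W.mean(0).round(4),np.linalg.norm(e,axis=1).round(4),np.degrees(np.arctan2(e[:2,1],e[:2,0])).round(1))
print(go([.5096,.3349,.033],-.8))
E
```

```text
t: 2.25
ee_pos: [0.5086, 0.326, 0.1997]
tool_rot: [0.0, 1.0, -0.006, 0.0]
force: [0.6, -0.8, 1.1]
opening: 1.0
gripper_force: 0.0
t: 3.25
ee_pos: [0.5088, 0.3339, 0.2003]
tool_rot: [0.0, 1.0, -0.006, -0.0]
force: [-0.6, -0.0, -0.1]
opening: 1.001
gripper_force: 0.0
[[250.75011513 177.4769457 ]]
[[229.0, 120.0], [271.0, 120.0], [271.0, 225.0], [229.0, 225.0]] [0.5117 0.3357] [0.0433 0.1183 0.0487 0.1183] [ -90.7 -179.5]
(array([ 0.0008, -0.001 ,  0.1673]), np.float64(0.002))
```

View pics/w1.png

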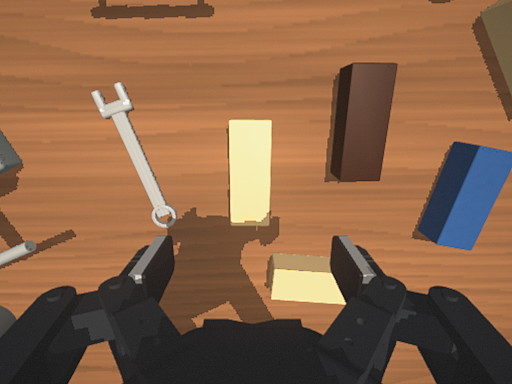

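The wrist view shows the pine at (229..271, 120..225), between the fingers and aligned with the tool; its position matches the top-camera estimate to about 2 mm. Next I descend and grip.

```bash
python3 -m inch '[[0.001,-0.001,0.05,0],[0.0015,-0.0015,0.1,0],[0.0015,-0.0015,0.13,0],[0.0015,-0.0015,0.15,0],[0.0015,-0.0015,0.16,0],[0.0015,-0.0015,0.167,0],[0.0015,-0.0015,0.167,0],[0.0015,-0.0015,0.167,0]]'
python3 -m inch '[[0,0,0,0],[0,0,0,0],[0,0,0,0],[0,0,0,0],[0,0,0,0],[0,0,0,0],[0,0,-0.01,0],[0,0,-0.03,0]]' 0 40
python3 -c "
from h import *
print(yaw(r.observe()),r.observe()['joints'])
print(go([.53,.335,.2],-.8))"
```

```text
t: 4.3
ee_pos: [0.5111, 0.3358, 0.0345]
tool_rot: [-0.0, 1.0, -0.006, 0.001]
force: [-0.2, -0.3, -0.6]
opening: 1.003
gripper_force: 0.0
t: 5.3
ee_pos: [0.5091, 0.3347, 0.0627]
tool_rot: [0.001, 1.0, -0.006, -0.001]
force: [1.3, 0.5, -1.5]
opening: 0.525
gripper_force: 41.6
-0.696958533465368 [4.97472412e-01 3.16963285e-01 1.62545921e+00 6.09442270e-05
 1.20247553e+00 2.08040865e+00]
(array([ 0.0205, -0.0003, -0.1374]), np.float64(0.002))
```

```bash
python3 -m inch '[[0.005,0.02,-0.05,0],[0.02,0.06,-0.09,-0.15],[0.03,0.12,-0.11,-0.33],[0.045,0.175,-0.12,-0.5],[0.06,0.235,-0.12,-0.68],[0.075,0.29,-0.12,-0.86],[0.085,0.35,-0.12,-1.03],[0.09,0.41,-0.12,-1.2]]'
python3 -c "
from h import *
print(go([.6115,-.203,.18],82.86), r.observe()['opening'])"
```

```text
t: 6.3
ee_pos: [0.5956, -0.0755, 0.1848]
tool_rot: [0.001, 0.828, 0.561, 0.001]
force: [0.9, -0.7, -1.3]
opening: 0.518
gripper_force: 41.7
(array([-0.1126,  0.062 ,  0.0049]), np.float64(-0.255)) 0.518487152043108
```

```bash
python3 -m inch '[[-0.04,0.022,0,-0.1],[-0.08,0.044,0,-0.2],[-0.105,0.058,0,-0.255],[-0.112,0.062,0.005,-0.255],[-0.112,0.062,0.005,-0.255],[-0.112,0.062,0.005,-0.255],[-0.112,0.062,0.005,-0.255],[-0.112,0.062,0.005,-0.255]]'
python3 - <<'E'
from h import *
s=r.observe(); print(s["ee_pos"],yaw(s)); d=r.snapshot("wrist"); cv2.imwrite("pics/w2.png",d["frame"])
th=np.radians(-7.14);A=np.array([[np.cos(th),-np.sin(th)],[np.sin(th),np.cos(th)]]);t=np.array([.5889,-.1950])
for n,p,z in[("corner",[.05,.06],.024),("fence end",[.05,-.055],.024),("stop end",[-.007,.06],.024),("drum",[.03,-.102],.113)]:
    print(n,proj(np.r_[A@p+t,z],d,s).round(1))
print(go([.6115,-.203,.0455],82.86,s))
E
```

```text
t: 7.3
ee_pos: [0.6107, -0.2, 0.1785]
tool_rot: [0.0, 0.751, 0.66, 0.0]
force: [-0.4, -0.6, -1.8]
opening: 0.516
gripper_force: 41.7
[ 0.6107338  -0.20001583  0.17852194] 82.57232044930461
corner [[277.5 118.3]]
fence end [[275.1 222.9]]
stop end [[220.9 118.6]]
drum [[259.5 315.6]]
(array([-0.0029,  0.0011,  0.133 ]), np.float64(-0.005))
```

View pics/w2.png

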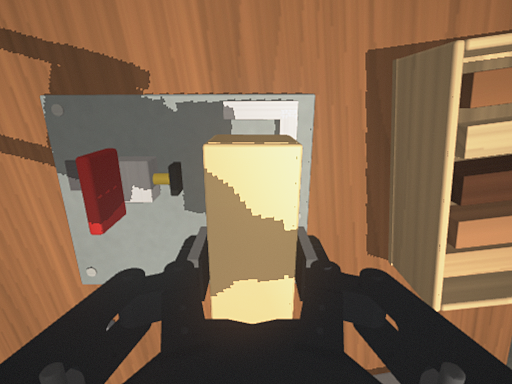

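The held pine's front top edge runs from (204,145) to (301,145). The jig's inner corner is at about (278,119), where I predicted it. I'll work out the block's offset in the grip from that edge.

```bash
python3 - <<'E'
from h import *
s=r.observe(); d=r.snapshot("wrist")
th=np.radians(-7.14);A=np.array([[np.cos(th),-np.sin(th)],[np.sin(th),np.cos(th)]]);t=np.array([.5889,-.1950])
for z in(.18,.185): print(z,((ray([[204,145],[301,145]],d,z,s)[:,:2]-t)@A).round(4).tolist(), "tcp jig",((s["ee_pos"][:2]-t)@A).round(4))
E
```

```text
0.18 [[0.0023, 0.0556], [0.0467, 0.0553]] tcp jig [ 0.0223 -0.0024]
0.185 [[0.0032, 0.0563], [0.0458, 0.056]] tcp jig [ 0.0223 -0.0024]
```

```bash
python3 -m inch '[[-0.001,0.001,0.05,-0.005],[-0.001,0.001,0.09,-0.005],[-0.001,0.001,0.11,-0.005],[-0.001,0.001,0.12,-0.005],[-0.001,0.001,0.126,-0.005],[-0.001,0.001,0.13,-0.005],[-0.001,0.001,0.1315,-0.005],[-0.001,0.001,0.1315,-0.005]]'
```

```text
t: 8.4
ee_pos: [0.6118, -0.202, 0.0474]
tool_rot: [0.0, 0.75, 0.661, 0.0]
force: [0.7, -0.2, -1.7]
opening: 0.521
gripper_force: 41.6
```

```bash
python3 -m inch '[[0,0,0.001,0],[0,0,0.0015,0],[0,0,0.0015,0],[0,0,0.0015,0],[0,0,0.0015,0],[0,0,0.0015,0],[0,0,0.0015,0],[0,0,0.0015,0]]'
python3 -m inch '[[0,0,0,0],[0,0,0,0],[0,0,0,0],[0,0,-0.005,0],[0,0,-0.03,0],[0,0,-0.07,0],[0,0,-0.12,0],[0,0,-0.15,0]]' 0.95
python3 - <<'E'
from h import *
s=r.observe(); print(s["ee_pos"],yaw(s)); d=r.snapshot("top"); f=d["frame"]; cv2.imwrite("pics/t2.png",cv2.resize(f[90:270,250:450],None,fx=3,fy=3))
d=r.snapshot("wrist"); f=d["frame"]; cv2.imwrite("pics/w3.png",f)
print(go([.425,-.175,.2],-7.14,s))
E
```

```text
t: 9.4
ee_pos: [0.6117, -0.202, 0.0458]
tool_rot: [0.0, 0.75, 0.661, 0.0]
force: [-3.3, 1.0, 4.7]
opening: 0.517
gripper_force: 42.4
t: 10.4
ee_pos: [0.6125, -0.2023, 0.1992]
tool_rot: [0.002, 0.75, 0.661, 0.001]
force: [-0.6, -1.2, -0.2]
opening: 0.949
gripper_force: 0.0
[ 0.6125094  -0.20229881  0.19915106] 82.81223247809594
(array([ 0.0036, -0.1894, -0.0016]), np.float64(1.57))
```

View pics/w3.png

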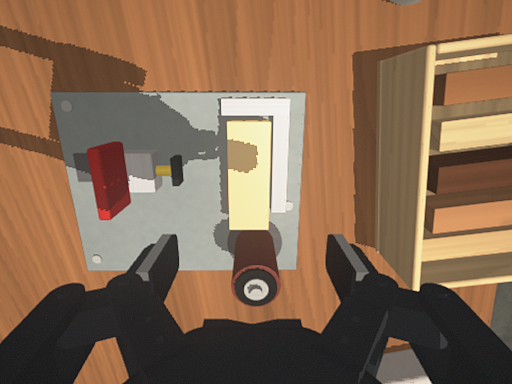

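The pine lies flat in the nest, at (228..270, 122..230). There are small gaps to the fence (272) and stop (116), it is released, and the paddle is at (110,180). Next I shut the gripper and go behind the paddle.

```bash
python3 -m inch '[[0,-0.03,0,0.18],[0,-0.07,0,0.36],[0,-0.11,0,0.54],[0.001,-0.14,0,0.72],[0.002,-0.165,0,0.9],[0.003,-0.186,0,1.08],[0.0036,-0.186,0,1.26],[0.0036,-0.186,0,1.44]]' 0 40
python3 -c "
from h import *
print(go([.428,-.175,.067],-7.14), r.observe()['opening'])"
```

```text
t: 11.5
ee_pos: [0.4267, -0.1748, 0.1944]
tool_rot: [-0.0, 1.0, -0.0, -0.0]
force: [1.2, -0.6, 0.1]
opening: 0.004
gripper_force: 0.0
(array([0.0014, 0.0003, 0.1274]), np.float64(0.124)) 0.003506117604842739
```

```bash
python3 -m inch '[[0,0,0.02,0.06],[0.001,0,0.06,0.124],[0.001,0,0.1,0.124],[0.001,0,0.115,0.124],[0.001,0,0.123,0.124],[0.001,0,0.127,0.124],[0.001,0,0.127,0.124],[0.001,0,0.127,0.124]]'
python3 -c "
from h import *
th=np.radians(-7.14);A=np.array([[np.cos(th),-np.sin(th)],[np.sin(th),np.cos(th)]]);t=np.array([.5889,-.1950])
s=r.observe();print((s['ee_pos'][:2]-t)@A,yaw(s),s['force'],s['ee_pos'])"
```

```text
t: 12.5
ee_pos: [0.4291, -0.1754, 0.0693]
tool_rot: [0.0, 0.998, -0.059, 0.001]
force: [-0.0, -0.3, 0.4]
opening: -0.004
gripper_force: 0.0
[-0.16102018 -0.00040251] -6.79796756828563 [-2.23035962e-04 -3.20054064e-01  4.37282930e-01] [ 0.42907844 -0.17538551  0.06931527]
```

```bash
python3 -m inch '[[0.01,0,0.001,0.005],[0.02,0,0.002,0.005],[0.026,0,0.002,0.005],[0.032,0,0.002,0.005],[0.038,0,0.002,0.005],[0.044,0,0.002,0.005],[0.05,0,0.002,0.005],[0.05,0,0.002,0.005]]'
python3 -m inch '[[0.005,0,0,0],[0.01,0,0,0],[0.015,0,0,0],[0.02,0,0,0],[0.024,0,0,0],[0.028,0,0,0],[0.03,0,0,0],[0.03,0,0,0]]'
python3 - <<'E'
from h import *
th=np.radians(-7.14);A=np.array([[np.cos(th),-np.sin(th)],[np.sin(th),np.cos(th)]]);t=np.array([.5889,-.1950])
s=r.observe();print((s['ee_pos'][:2]-t)@A,yaw(s),s['force'][:2]@A,s['ee_pos'])
d=r.snapshot("top"); a=cv2.resize(d["frame"][105:265,310:440],None,fx=3.7,fy=3.7,interpolation=cv2.INTER_CUBIC); cv2.imwrite("pics/t3.png",a)
E
```

```text
t: 13.5
ee_pos: [0.4783, -0.1809, 0.0662]
tool_rot: [-0.0, 0.998, -0.062, 0.0]
force: [-2.0, 0.5, -0.1]
opening: -0.001
gripper_force: 0.0
t: 14.5
ee_pos: [0.5079, -0.1846, 0.0663]
tool_rot: [-0.0, 0.998, -0.062, 0.0]
force: [-3.6, 1.2, -0.3]
opening: 0.004
gripper_force: 0.0
[-0.08163362  0.00023462] -7.080946653568283 [-3.76848071  0.72381338] [ 0.50792858 -0.18462061  0.06631352]
```

View pics/t3.png

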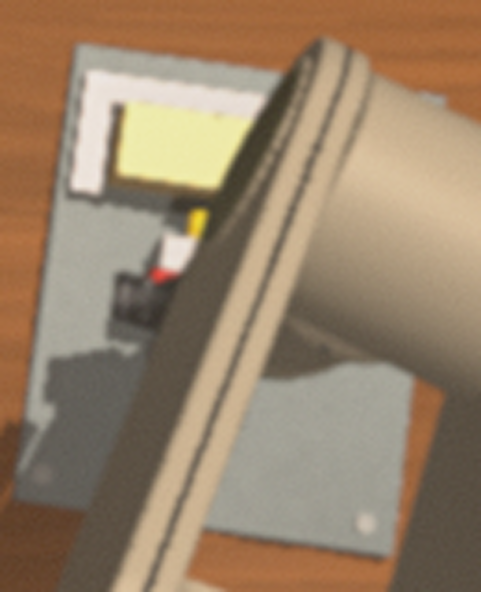

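The pad is just short of or at the blank (pad around (185,205) in the crop). I continue in small steps and watch the force.

```bash
python3 -m inch '[[0.001,0,0,0],[0.002,0,0,0],[0.003,0,0,0],[0.004,0,0,0],[0.005,0,0,0],[0.006,0,0,0],[0.007,0,0,0],[0.007,0,0,0]]'
python3 -m inch '[[0.001,0,0,0],[0.002,0,0,0],[0.003,0,0,0],[0.004,0,0,0],[0.004,0,0,0],[0.004,0,0,0],[0.004,0,0,0],[0.004,0,0,0]]'
cat > q.py <<'E'
from h import *
th=np.radians(-7.14);A=np.array([[np.cos(th),-np.sin(th)],[np.sin(th),np.cos(th)]]);t=np.array([.5889,-.1950])
F=[];
for i in range(4): r.snapshot("top"); s=r.observe(); F.append(s['force'][:2]@A)
print((s['ee_pos'][:2]-t)@A,yaw(s),np.mean(F,0))
E
python3 q.py
```

```text
t: 15.55
ee_pos: [0.5147, -0.1855, 0.0663]
tool_rot: [-0.0, 0.998, -0.062, -0.0]
force: [-4.9, 1.8, 0.9]
opening: -0.001
gripper_force: 0.0
t: 16.55
ee_pos: [0.5184, -0.186, 0.0662]
tool_rot: [-0.0, 0.998, -0.062, -0.0]
force: [-6.6, 0.8, 0.9]
opening: 0.003
gripper_force: 0.0
[-0.07105832  0.00021999] -7.084443252524279 [-6.28408937 -0.12138636]
```

```bash
python3 -m inch '[[0.001,0,0,0],[0.002,0,0,0],[0.003,0,0,0],[0.004,0,0,0],[0.005,0,0,0],[0.006,0,0,0],[0.006,0,0,0],[0.006,0,0,0]]'
python3 q.py; python3 - <<'E'
from h import *
d=r.snapshot("scene"); a=cv2.resize(d["frame"][215:345,115:275],None,fx=4.5,fy=4.5,interpolation=cv2.INTER_CUBIC); cv2.imwrite("pics/s3.png",a)
E
```

```text
t: 17.75
ee_pos: [0.5236, -0.1866, 0.0661]
tool_rot: [-0.0, 0.998, -0.062, -0.001]
force: [-10.2, 1.5, 2.8]
opening: -0.0
gripper_force: 0.0
[-0.06584419  0.00023749] -7.08748400028964 [-10.61245244   0.09341945]
```

View pics/s3.png

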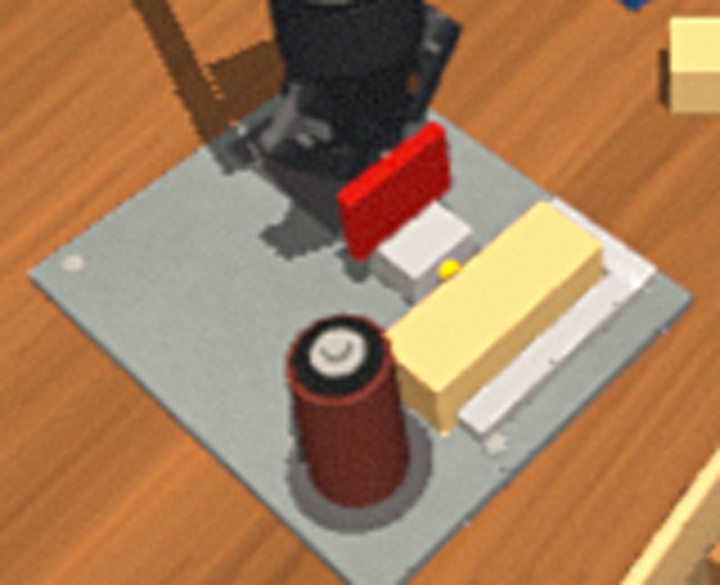

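The blank sits against the fence, with the pad pressing it and the plunger partly in. Force gives about 7.4 mm and geometry about 6.2 mm, so I add 1 mm and hand in.

```bash
python3 -m inch '[[0.0005,0,0,0],[0.001,0,0,0],[0.001,0,0,0],[0.001,0,0,0],[0.001,0,0,0],[0.001,0,0,0],[0.001,0,0,0],[0.001,0,0,0]]'
python3 q.py; python3 -c "
from workcell import r
print(r.hand_in())"
```

```text
t: 19.0
ee_pos: [0.5245, -0.1867, 0.0661]
tool_rot: [-0.0, 0.998, -0.062, -0.001]
force: [-11.7, 1.6, 3.8]
opening: -0.003
gripper_force: 0.0
[-0.06497683  0.00022933] -7.089951887032255 [-11.79007812   0.52814077]
the job is handed in; nothing more can be done
None
```

The job is handed in: the pine blank is clamped against the fence near the end stop, with the gripper off it and holding the paddle at about 11.8 N, so the plunger should be roughly 7–9 mm in (inferred from force and arm position); it finished at about 19 s, and no verdict was returned.

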